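# Scoop dry clay lumps into the reclaim tub

### The arm

A 6-joint arm with a two-finger parallel gripper is mounted at the origin on a cart in front of the work surface, level with it; the furniture and walls round the work are solid. World frame = base frame: x ahead of the robot, y to its left, z up, the work surface at z = 0. Lengths are in m, angles in rad, forces in N, time in s.
With the tool pointing down it reaches from about 0.35 to 0.775 m from the base axis. Payload 7.3 kg.
Tool frame: the origin (TCP) lies at the very end of the fingers, on their centre line; the grasp point (between the pads) lies 19 mm behind it (robot.hold_point_z is the distance from the TCP to the grasp point, in m); y points along the fingers, z is the direction in which the jaws open and shut, and the axes are right-handed (so a half turn about y gives the same grasp; the last joint's range is limited). The gripper opens to 92 mm and grips with 3 to 60 N. Pads are 19 mm wide; open, the fingers measure 130 mm over their backs; the gripper's body (75 mm by 190 mm) begins 47 mm behind the grasp point.
Start: joints at [-1.365, 0.342, 1.524, -0, 1.275, -0.146], TCP at [0.181, -0.493, 0.227] pointing down, gripper open.
Joint ranges: [-2.53, 2.53], [-0.77, 2.02], [0.04, 2.7], [-1, 4.14], [0.28, 2.66], [-3.11, 3.11]. Speed limits (rad/s): [2.57, 2.57, 3.14, 3.14, 3.14, 3.14].

### API

Orientations are given as [roll, pitch, yaw] about the fixed x, y, z axes, in that order (R = Rz(yaw) Ry(pitch) Rx(roll)).
In Python, from cell import robot gives the robot as it stands.
- The arm moves only by the shell command python3 -m crank 'ROWS' [OPENING] [FORCE]. ROWS is a JSON object of lists of equal length, an entry for each row: "xyz": the shift along the tool's x, y, z in cm, a list of three; "roll": the turn about the tool's y in degrees. A call has 1 to 20 rows; each row shifts and turns the commanded pose from where the row before left it, along the tool's axes as they then stand; what a row does not reach is not made up. A row lasts 1/10 s, in which the tool goes at most 50 mm and 8.59 degrees, less where a joint would pass 70% of its speed; a pose out of reach is approached as far as the arm can. A call is refused whole if a number of a shift passes 5 or a number of a turn 8.59, either way. A call with a gripper value outside its range is refused whole. OPENING is the gripper command: -1 is fully open, 1 is shut, values between are in proportion, set as the call begins (- or left out, the last holds). The fingers move at their own pace and stop on an object; FORCE is the grip in N (left out, the last holds). Time passes only in rows, so rows that do not move let the fingers close. It gives the time, the measured TCP pose, the force and the opening at its end, in the units of the state.
- robot.observe(): the state, without advancing time (a new reading comes with each control period).
- robot.read_camera(name): name is "side" or "top"; returns the picture (400x640x3 uint8, red, green, blue); there is no depth.
- robot.calibration(name): a dict with "intrinsics" (3x3 intrinsics, pixels), "pose" (4x4, takes a point from camera to world coordinates). Camera axes: x right, y down, z forward; pixel columns grow to the right and rows downward; lengths in m; the calibration is good to about 2 mm. A picture is of the moment at which its call begins. calibration takes no time and is no camera call.
- robot.hand_in(): hands the job in, once; it reports no verdict.
The state is a dict: "time": time; "qpos": joint angles; "qvel": joint speeds; "joint_efforts": joint torques, N m; "tool_pos": TCP position; "tool_rot": TCP orientation; "contact_force": force on the tool from outside, world axes, zero at the start; "torque": the same for the moment, N m; "opening": finger opening in m.
Only numpy, scipy, OpenCV 4.12 (cv2) and the standard library are available. Lean on these libraries where they do the work, as an engineer would, in place of code of your own. Each camera call takes 0.05 s, during which the arm holds its last target.

### The job

Clear the stamp out of the blue tub and stand it upright on the table first; then use the scoop to carry all three dry clay lumps from the grey tray into the tub, and put the scoop back in the tray, flat as it was and pointing the same way. Do not touch the lumps with the gripper, and leave the clay cup and beaker where they are.

Things in the scene. Friction and masses are not known exactly. Their poses are not given: they have to be found in the camera images.
- tray_floor (a point): Long grey open tray, fixed to the table, outside 172 x 322 mm and 50 mm high with upright 6 mm walls and a rim that rolls out 4 mm; inside 160 (its x) x 310 mm (its y). This point is the middle of its inner floor, 5 mm above the table; z up, y along the tray, away from the robot. The lumps lie towards its +y end, the scoop behind them.
- tub_floor (a point): Round blue open tub, fixed to the table, 75 mm high, 200 mm across the rim and 160 mm at the foot, 4 mm wall. This point is the middle of its inner floor, 5 mm above the table.
- scoop_grip (a point): Where to grip the white scoop: middle height of its black bridge handle, a bar along y above the bowl, 26 mm wide (x), 24 mm high; it spans from 72 mm behind (-y) to 42 mm ahead of this point, its post at the rear. Near the loaded scoop's balance. The bowl's underside lies 100 mm below, the lip 97 mm ahead (+y) and 100 mm below. z up when flat; at the start the lip points to the tray's +y end.
- stamp_mid (a point): Maker's stamp, 91 mm tall, 0.13 kg: short brass foot, black turned handle that is 30 mm thick at its top half; stands upright in the tub, foot down. This point is its axis at half height, 45.5 mm above the foot; z along the stamp to the handle's end.
- cup: Bystander: red-brown clay cup, 64 mm across, 69 mm tall, on the table right of the tray; origin at the centre of its underside. The table top ends at x = 0.38 towards the robot and at y = -0.37 and +0.41 at the sides; between the cup, the tray and the near edge it is bare.
- beaker: Bystander: grey clay beaker, 65 mm across, 83 mm tall, on the wooden board (18 mm thick) behind the tub; origin at the centre of its underside.
- stamp: The same stamp; origin at the centre of its foot.
- scoop: The white scoop, loose, about 0.24 kg. Bowl 136 mm wide outside (x), 3 mm walls, 165 mm long (y), open in front at a thin lip; back wall 70 mm high, side walls falling to the lip; smooth, so that lumps slide on it at some 20 to 30 degrees of slope. Origin under the bowl's middle, on its underside; +y to the lip, 82 mm ahead; the back is 83 mm behind. The bar's middle is 100 mm above it.
- lump_1_mid (a point): Hard dry grey clay lump 1, 57 x 59 x 45 mm, about 0.11 kg, in the tray; this point is its centre.
- lump_1: The same lump 1; origin at its underside as it first lies.
- lump_2_mid (a point): Hard dry grey clay lump 2, 57 x 59 x 45 mm, about 0.11 kg, in the tray; this point is its centre.
- lump_2: The same lump 2; origin at its underside as it first lies.
- lump_3_mid (a point): Hard dry grey clay lump 3, 57 x 59 x 45 mm, about 0.11 kg, in the tray; this point is its centre.
- lump_3: The same lump 3; origin at its underside as it first lies.

How it is judged:
On the way, in this order (a step that is already met when the one before it is completed fails the run):
1. the stamp stands upright on the table, out of the tub and released (horizontal distance between stamp_mid and tub_floor above 0.115 m and height (world z) of stamp_mid between 0.035 and 0.075 m and angle between stamp_mid's own z axis and vertical below 0.2 rad and (x of stamp_mid in the frame of tray_floor above 0.095 m or x of stamp_mid in the frame of tray_floor below -0.095 m or y of stamp_mid in the frame of tray_floor above 0.175 m or y of stamp_mid in the frame of tray_floor below -0.175 m) and contact force between the fingers and stamp below 0.1 N), for 0.2 s.
2. the raised scoop carries at least one lump (((x of lump_1_mid in the frame of scoop_grip between -0.065 and 0.065 m and y of lump_1_mid in the frame of scoop_grip between -0.07 and 0.1 m and z of lump_1_mid in the frame of scoop_grip between -0.11 and -0.015 m and height (world z) of lump_1_mid above 0.095 m) or (x of lump_2_mid in the frame of scoop_grip between -0.065 and 0.065 m and y of lump_2_mid in the frame of scoop_grip between -0.07 and 0.1 m and z of lump_2_mid in the frame of scoop_grip between -0.11 and -0.015 m and height (world z) of lump_2_mid above 0.095 m) or (x of lump_3_mid in the frame of scoop_grip between -0.065 and 0.065 m and y of lump_3_mid in the frame of scoop_grip between -0.07 and 0.1 m and z of lump_3_mid in the frame of scoop_grip between -0.11 and -0.015 m and height (world z) of lump_3_mid above 0.095 m))), for 0.2 s.
At the end, for the whole second after the job is handed in: All three lumps lie at rest in the tub (centres within 88 mm of its axis and below 100 mm); the scoop lies at rest flat (within 7 degrees) on the tray floor along the tray; the stamp stands upright (within 11 degrees) on the table or the flat ware board, outside tub and tray (horizontal distance between stamp_mid and tub_floor above 0.115 m and height (world z) of stamp_mid between 0.035 and 0.075 m and angle between stamp_mid's own z axis and vertical below 0.2 rad and (x of stamp_mid in the frame of tray_floor above 0.095 m or x of stamp_mid in the frame of tray_floor below -0.095 m or y of stamp_mid in the frame of tray_floor above 0.175 m or y of stamp_mid in the frame of tray_floor below -0.175 m) and linear speed of each of stamp, lump_1, lump_2, lump_3, scoop below 0.02 m/s and horizontal distance between each of lump_1_mid, lump_2_mid, lump_3_mid and tub_floor below 0.088 m and height (world z) of lump_1_mid between 0.005 and 0.1 m and height (world z) of lump_2_mid between 0.005 and 0.1 m and height (world z) of lump_3_mid between 0.005 and 0.1 m and x of scoop_grip in the frame of tray_floor between -0.03 and 0.03 m and y of scoop_grip in the frame of tray_floor between -0.1 and 0.08 m and z of scoop_grip in the frame of tray_floor between 0.085 and 0.112 m and angle between scoop_grip's own z axis and vertical below 0.12 rad and angle between the y axis of scoop_grip and the y axis of tray_floor, either way round below 0.5 rad); the robot touches nothing.
It fails at once if the gripper touches a lump (contact force between the fingers and lump_1 above 1 N or contact force between the fingers and lump_2 above 1 N or contact force between the fingers and lump_3 above 1 N).
It fails at once if a bystander is moved by more than 30 mm (distance of any of cup, beaker from where it was at the start of the episode above 0.03 m).
It also fails if it takes over 64 s, if anything falls off the work surface, if the arm or the gripper's body presses on something with over 40 N, if the wrist force passes 120 N, or if a joint passes its speed limit or range.

## Working session

There is one attempt and no reset: what is moved stays moved. The work goes in short steps, Python scripts to look and compute and a shell command to move; the robot and the scene stay as the last step left them, time stands still between calls to the robot, and variables do not carry over. Pictures are saved under pics/ and viewed, and the job is handed in when it is done.

```bash
ls; mkdir -p pics
python3 - <<'E'
from cell import robot
import cv2,numpy as np
s=robot.observe()
print(s); print(robot.hold_point_z)
for n in ("side","top"):
    c=robot.calibration(n); print(n,np.round(c["intrinsics"],1).tolist(),np.round(c["pose"],3).tolist())
    cv2.imwrite(f"pics/{n}0.png",robot.read_camera(n)[:,:,::-1])
E
```

```text
pics
{'time': 0.0, 'qpos': array([-1.36501963e+00,  3.42758612e-01,  1.52503186e+00, -2.47929125e-06,
        1.27538477e+00, -1.45990321e-01]), 'qvel': array([-9.38831499e-05, -1.35807183e-03,  6.08333660e-04,  2.77427103e-04,
       -1.61707173e-03,  4.77027105e-04]), 'joint_efforts': array([ 1.15057514e-04, -4.31246710e+01, -2.44215059e+01,  7.18762306e-02,
        5.59891749e-02, -1.41873629e-04]), 'tool_pos': array([ 0.18083275, -0.49243683,  0.22602115]), 'tool_rot': array([-1.57236243e+00,  2.27877283e-04, -2.78982510e+00]), 'contact_force': array([-0.96342506,  0.07503564, -0.52169459]), 'torque': array([-0.04455041,  0.00210139, -0.01150592]), 'opening': 0.091886239001876}
0.0188
side [[482.1, 0.0, 319.6], [0.0, 482.1, 199.1], [0.0, 0.0, 1.0]] [[-0.999, -0.026, 0.045, 0.536], [-0.052, 0.542, -0.839, 1.119], [-0.003, -0.84, -0.543, 0.83], [0.0, 0.0, 0.0, 1.0]]
top [[516.8, 0.0, 320.9], [0.0, 516.8, 191.3], [0.0, 0.0, 1.0]] [[-0.02, -0.99, 0.141, 0.422], [-1.0, 0.02, 0.001, -0.011], [-0.004, -0.141, -0.99, 1.485], [0.0, 0.0, 0.0, 1.0]]
```

View pics/side0.png

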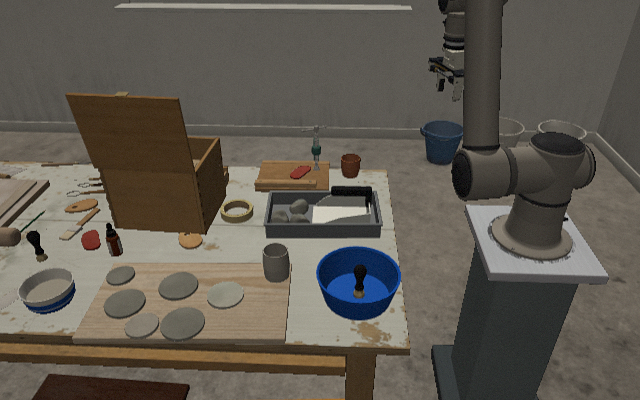

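View pics/top0.png

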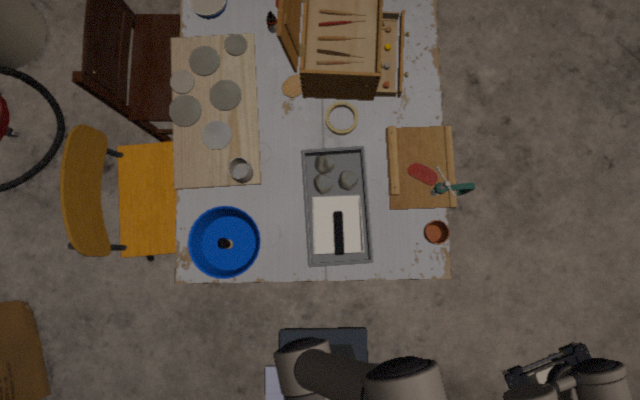

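```bash
cat > h.py <<'E'
from cell import robot
import numpy as np, cv2
from scipy.spatial.transform import Rotation as Ro
def ray(n,uv):
    c=robot.calibration(n);K=np.array(c["intrinsics"]);P=np.array(c["pose"])
    d=P[:3,:3]@np.linalg.solve(K,[uv[0],uv[1],1]);return P[:3,3],d
def onz(n,uv,z):
    o,d=ray(n,uv);return o+d*(z-o[2])/d[2]
def proj(n,p):
    c=robot.calibration(n);K=np.array(c["intrinsics"]);P=np.array(c["pose"])
    q=K@(P[:3,:3].T@(np.asarray(p,float)-P[:3,3]));return q[:2]/q[2]
def tri(uvs,uvt):
    A=[];b=[]
    for n,uv in(("side",uvs),("top",uvt)):
        o,d=ray(n,uv);d/=np.linalg.norm(d);M=np.eye(3)-np.outer(d,d);A.append(M);b.append(M@o)
    A=np.vstack(A);b=np.hstack(b);x,r,_,_=np.linalg.lstsq(A,b,rcond=None);return x,float(np.sqrt(r[0]) if len(r) else 0)
def shot(tag,crop=None,k=1,names=("side","top")):
    out={}
    for n in names:
        im=robot.read_camera(n)[:,:,::-1].copy();out[n]=im
        cv2.imwrite(f"pics/raw_{n}_{tag}.png",im)
        if crop and n in crop:
            x0,y0,x1,y1=crop[n];im=cv2.resize(im[y0:y1,x0:x1],None,fx=k,fy=k,interpolation=cv2.INTER_CUBIC)
        cv2.imwrite(f"pics/{n}_{tag}.png",im)
    return out
def delta(dw):
    """world shift (m)->tool axes cm"""
    R=Ro.from_euler("xyz",robot.observe()["tool_rot"]).as_matrix();return np.round(R.T@np.asarray(dw)*100,2)
E
python3 - <<'E'
import cv2,numpy as np
from h import *
print(Ro.from_euler("xyz",robot.observe()["tool_rot"]).as_matrix().round(3))
t=cv2.imread("pics/top0.png");s=cv2.imread("pics/side0.png")
cv2.imwrite("pics/t0c.png",cv2.resize(t[130:290,170:470],None,fx=2.6,fy=2.6,interpolation=cv2.INTER_CUBIC))
cv2.imwrite("pics/s0c.png",cv2.resize(s[150:350,240:420],None,fx=3,fy=3,interpolation=cv2.INTER_CUBIC))
for n,im in(("top",t),("side",s)):
    h=cv2.cvtColor(im,cv2.COLOR_BGR2HSV)
    m=((h[...,0]>100)&(h[...,0]<125)&(h[...,1]>150)&(h[...,2]>60)).astype(np.uint8)
    if n=="top": m[:,300:]=0
    c=max(cv2.findContours(m,0,2)[0],key=cv2.contourArea);print(n,cv2.fitEllipse(c),cv2.boundingRect(c))
    g=cv2.cvtColor(im,cv2.COLOR_BGR2GRAY)
    m=(g<40).astype(np.uint8)
    for c in cv2.findContours(m,0,2)[0]:
        if cv2.contourArea(c)>20: 
            x,y,w,hh=cv2.boundingRect(c)
            if (n=="top" and 190<x<360 and 200<y<280)or(n=="side" and 320<x<400 and 170<y<320): print("dark",n,x,y,w,hh,cv2.minAreaRect(c))
E
```

```text
[[-0.939 -0.     0.345]
 [-0.345  0.001 -0.939]
 [-0.    -1.    -0.001]]
top ((223.6696319580078, 241.84042358398438), (69.85973358154297, 71.7652816772461), 39.77827453613281) (188, 206, 72, 72)
dark top 218 238 12 11 ((223.5, 243.0), (10.0, 11.0), 90.0)
dark top 334 212 10 43 ((338.3329772949219, 232.98887634277344), (42.176578521728516, 7.995560169219971), 88.09085083007812)
dark top 195 208 64 69 ((228.98605346679688, 240.14718627929688), (67.7798080444336, 58.93203353881836), 72.80146026611328)
side ((357.8790588378906, 279.329345703125), (72.96336364746094, 77.6156005859375), 99.20101928710938) (316, 247, 85, 73)
dark side 331 186 41 21 ((351.02166748046875, 195.89361572265625), (40.43850326538086, 19.130661010742188), 2.045408248901367)
```

Run:
```python
import cv2
from h import *
t=cv2.imread("pics/top0.png")
h=cv2.cvtColor(t,cv2.COLOR_BGR2HSV)
for p in [(303,200),(310,170),(335,265),(370,200),(340,160),(349,180),(323,182)]: print(p,h[p[1],p[0]])
```

```text
(303, 200) [ 23   9 120]
(310, 170) [15 16 95]
(335, 265) [ 0 13 99]
(370, 200) [  0   8 131]
(340, 160) [15 11 96]
(349, 180) [170   8  92]
(323, 182) [18 14 93]
```

View pics/t0c.png

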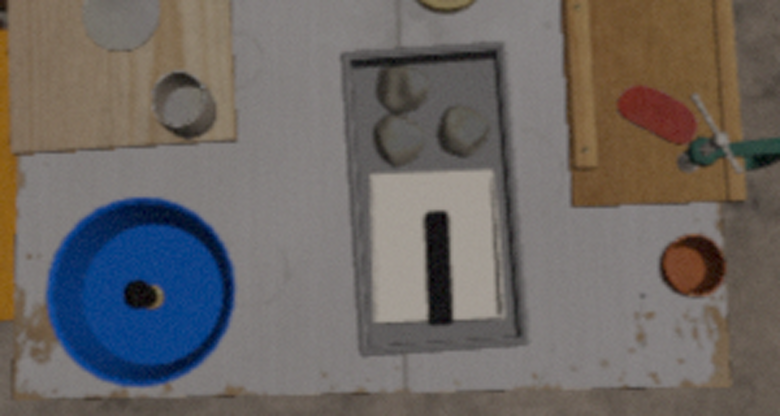

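View pics/s0c.png

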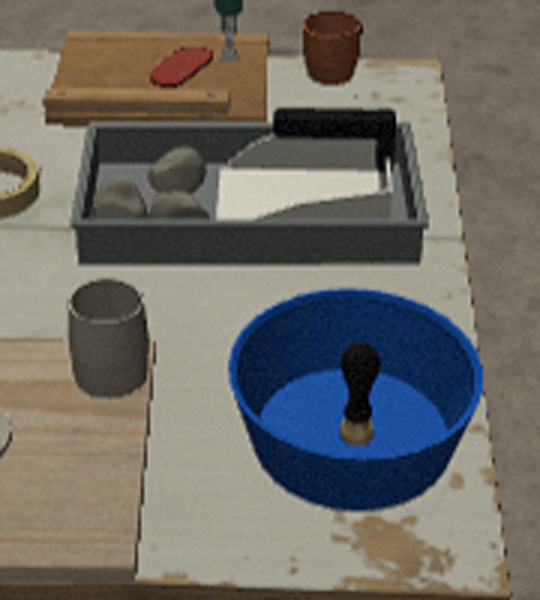

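Run:
```python
from h import *
f=lambda x,y:(x/2.6+170-.3,y/2.6+130-.3)
g=lambda x,y:(x/3+240-.3,y/3+150-.3)
c=[onz("top",f(*p),.05) for p in((343,52),(503,43),(361,353),(525,342))]
c=np.array(c)
print("tray corners",c.round(3).tolist(),"ctr",c.mean(0).round(4))
ax=(c[0]+c[1]-c[2]-c[3]);print("len",np.linalg.norm(ax)/2,"wid",np.linalg.norm(c[0]+c[2]-c[1]-c[3])/2,"yaw of tray y",np.arctan2(ax[1],ax[0]))
cs=np.array([onz("side",g(*p),.05) for p in((83,124),(407,124),(72,226),(428,226))]);print(cs.round(3).tolist(),cs.mean(0))
print("tub top",onz("top",(223.67,241.84),.072), "side",onz("side",(357.9,262),.075))
print("rim R", [onz("top",p,.075).round(3).tolist() for p in((188,242),(259.5,242),(224,206),(224,277.5))])
print("stamp top", onz("top",f(134,293),.096), "foot side",onz("side",g(357,441),.005), "handle tri",tri(g(360,352),f(134,293)))
print("bar far end",onz("top",f(436,212),.118),"near",onz("top",f(440,324),.118), onz("side",g(274,112),.117),onz("side",g(395,112),.117))
for n,p in(("lB",(402,88)),("lF",(400,137)),("lR",(465,130))): print(n,onz("top",f(*p),.03))
print("bowl", [onz("top",f(*p),z).round(3).tolist() for p,z in(((371,176),.008),((493,171),.008),((373,322),.07),((504,318),.07))])
print("cup",onz("top",f(692,266),.069),"beaker",onz("top",f(183,103),.101))
```

```text
tray corners [[0.748, 0.044, 0.05], [0.754, -0.131, 0.05], [0.422, 0.029, 0.05], [0.43, -0.144, 0.05]] ctr [ 0.5888 -0.0506  0.05  ]
len 0.32512257654162713 wid 0.1744710471938951 yaw of tray y 0.042477226937609074
[[0.762, -0.125, 0.05], [0.432, -0.141, 0.05], [0.747, 0.052, 0.05], [0.421, 0.036, 0.05]] [ 0.59065389 -0.04440819  0.05      ]
tub top [0.49065573 0.25917456 0.072     ] side [0.49198377 0.22512708 0.075     ]
rim R [[0.492, 0.356, 0.075], [0.488, 0.161, 0.075], [0.589, 0.258, 0.075], [0.395, 0.257, 0.075]]
stamp top [0.48815103 0.26110367 0.096     ] foot side [0.48791333 0.27016529 0.005     ] handle tri (array([0.48870701, 0.26202304, 0.09117216]), 0.0004645409576540685)
bar far end [ 0.56352862 -0.05146415  0.118     ] near [ 0.44980726 -0.0527724   0.118     ] [ 0.56555902 -0.04797501  0.117     ] [ 0.45138487 -0.05338627  0.117     ]
lB [ 0.7106705  -0.01991636  0.03      ]
lF [ 0.65601551 -0.0166042   0.03      ]
lR [ 0.66235276 -0.08807986  0.03      ]
bowl [[0.616, 0.016, 0.008], [0.619, -0.119, 0.008], [0.454, 0.016, 0.07], [0.456, -0.121, 0.07]]
cup [ 0.50615367 -0.32078795  0.069     ] beaker [0.68528355 0.21029092 0.101     ]
```

```bash
python3 -m crank '{"xyz":[[0,0,0],[0,0,0],[0,0,0]],"roll":[6,6,5.8]}' -1
python3 - <<'E'
from h import *
print(robot.observe()["tool_rot"]); p=robot.observe()["tool_pos"]
print(delta(np.array([.40,-.25,.23])-p)); print(delta(np.array([.488,.262,.2])-[.40,-.25,.23]))
E
```

```text
time: 0.4
tool_pos: [0.1809, -0.4926, 0.2263]
tool_rot: [-1.572, -0.0, -3.105]
contact_force: [-0.5, -0.4, -1.2]
opening: 0.092
[-1.57167653e+00 -1.51333775e-04 -3.10472419e+00]
[-22.79  -0.35 -23.44]
[-10.68   3.04 -50.84]
```

```bash
python3 -m crank '{"xyz":[[-2.85,0,-2.93],[-2.85,0,-2.93],[-2.85,0,-2.93],[-2.85,0,-2.93],[-2.85,0,-2.93],[-2.85,0,-2.93],[-2.85,0,-2.93],[-2.85,0,-2.93]],"roll":[0,0,0,0,0,0,0,0]}' -1
python3 -m crank '{"xyz":[[-0.89,0.25,-4.24],[-0.89,0.25,-4.24],[-0.89,0.25,-4.24],[-0.89,0.25,-4.24],[-0.89,0.25,-4.24],[-0.89,0.25,-4.24],[-0.89,0.25,-4.24],[-0.89,0.25,-4.24],[-0.89,0.25,-4.24],[-0.89,0.25,-4.24],[-0.89,0.25,-4.24],[-0.89,0.25,-4.24],[0,0,0],[0,0,0]],"roll":[0,0,0,0,0,0,0,0,0,0,0,0,0,0]}' -1
python3 - <<'E'
from h import *
p=robot.observe()["tool_pos"]
print(delta(np.array([.488,.262,.060])-p))
E
```

```text
time: 1.2
tool_pos: [0.3998, -0.2478, 0.2265]
tool_rot: [-1.571, -0.0, -3.101]
contact_force: [1.1, -0.7, -1.1]
opening: 0.0919
time: 2.6
tool_pos: [0.4843, 0.2641, 0.1958]
tool_rot: [-1.57, -0.002, -3.098]
contact_force: [-0.1, -0.2, 0.0]
opening: 0.0915
[-0.38 13.58  0.21]
```

```bash
python3 -m crank '{"xyz":[[-0.38,2,0.2],[0,4,0],[0,4,0],[0,3,0],[0,0.6,0],[0,0,0],[0,0,0]],"roll":[0,0,0,0,0,0,0]}' -1
python3 -m crank '{"xyz":[[0,0,0],[0,0,0],[0,0,0],[0,0,0],[0,0,0],[0,0,0],[0,0,0]],"roll":[0,0,0,0,0,0,0]}' 1 20
python3 -m crank '{"xyz":[[0,-3,0],[0,-4,0],[0,-4,0],[0,-2,0],[0,0,0]],"roll":[0,0,0,0,0]}'
python3 - <<'E'
from h import *
shot("a",{"side":(240,150,420,350),"top":(170,130,470,290)},2.6)
p=robot.observe()["tool_pos"]
print(delta(np.array([.45,-.225,.19])-p))
E
```

```text
time: 3.3
tool_pos: [0.49, 0.2615, 0.0624]
tool_rot: [-1.572, 0.003, -3.101]
contact_force: [0.4, 0.5, 1.1]
opening: 0.0918
time: 4.0
tool_pos: [0.4887, 0.2616, 0.0606]
tool_rot: [-1.571, -0.0, -3.1]
contact_force: [0.6, 0.3, 0.5]
opening: 0.0403
time: 4.5
tool_pos: [0.4904, 0.2623, 0.1942]
tool_rot: [-1.573, 0.007, -3.1]
contact_force: [0.2, 0.3, -0.5]
opening: 0.0019
[5.850e+00 4.000e-02 4.845e+01]
```

View pics/side_a.png

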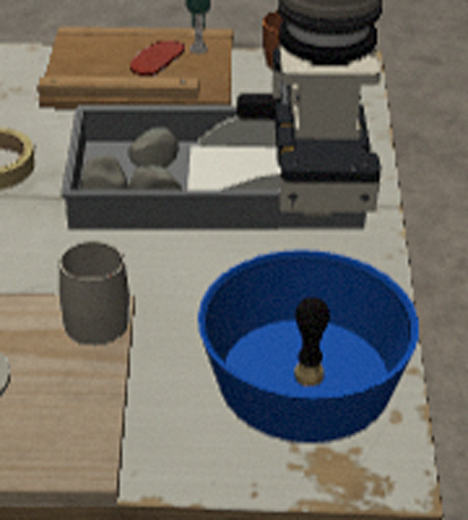

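The gripper lifted before the fingers had closed. The stamp still stands in the tub, with its handle top near crop (312,305), so I'll retry with more closing time.

```bash
python3 -m crank '{"xyz":[[0,0,0],[0,0,0],[0,0,0],[0,0,0],[0,0,0],[0,0,0],[0,0,0],[0,0,0],[0,0,0]],"roll":[0,0,0,0,0,0,0,0,0]}' -0.3 20
python3 - <<'E'
from h import *
p=robot.observe()["tool_pos"]
print(delta(np.array([.4885,.2616,.060])-p))
E
```

```text
time: 5.5
tool_pos: [0.4888, 0.2616, 0.1907]
tool_rot: [-1.571, 0.0, -3.1]
contact_force: [0.4, 0.9, 0.0]
opening: 0.0595
[ 0.03 13.07  0.  ]
```

```bash
python3 -m crank '{"xyz":[[0,3,0],[0,4,0],[0,4,0],[0,2,0],[0,0,0],[0,0,0]],"roll":[0,0,0,0,0,0]}' -0.3
python3 -m crank '{"xyz":[[0,0,0],[0,0,0],[0,0,0],[0,0,0],[0,0,0],[0,0,0],[0,0,0]],"roll":[0,0,0,0,0,0,0]}' 1 20
```

```text
time: 6.1
tool_pos: [0.4892, 0.2618, 0.0612]
tool_rot: [-1.571, 0.0, -3.1]
contact_force: [0.7, 0.1, 0.3]
opening: 0.0601
time: 6.8
tool_pos: [0.4892, 0.2618, 0.0612]
tool_rot: [-1.571, 0.001, -3.1]
contact_force: [-0.1, 0.6, 5.1]
opening: 0.0283
```

```bash
python3 -m crank '{"xyz":[[0,-3,0],[0,-4,0],[0,-4,0],[0,-2,0],[0.48,0,4],[0.48,0,4.04],[0.48,0,4.04],[0.48,0,4.04],[0.48,0,4.04],[0.48,0,4.04],[0.48,0,4.04],[0.48,0,4.04],[0.48,0,4.04],[0.48,0,4.04],[0.48,0,4.04],[0.48,0,4],[0,0,0],[0,0,0]],"roll":[0,0,0,0,0,0,0,0,0,0,0,0,0,0,0,0,0,0]}'
python3 - <<'E'
from h import *
p=robot.observe()["tool_pos"]
print(delta(np.array([.45,-.225,.0565])-p))
E
```

```text
time: 8.6
tool_pos: [0.4505, -0.2247, 0.19]
tool_rot: [-1.572, -0.001, -3.103]
contact_force: [0.6, 0.9, -1.8]
opening: 0.0286
[ 0.03 13.35  0.05]
```

```bash
python3 -m crank '{"xyz":[[0,3,0],[0,4,0],[0,3.5,0],[0,1.5,0],[0,0.9,0],[0,0.3,0],[0,0,0]],"roll":[0,0,0,0,0,0,0]}'
python3 - <<'E'
from h import *
shot("b",{"side":(240,150,420,350),"top":(170,130,470,290)},2.6)
E
```

```text
time: 9.3
tool_pos: [0.4515, -0.2239, 0.0591]
tool_rot: [-1.57, 0.0, -3.1]
contact_force: [0.7, -0.5, -0.6]
opening: 0.0282
```

View pics/side_b.png

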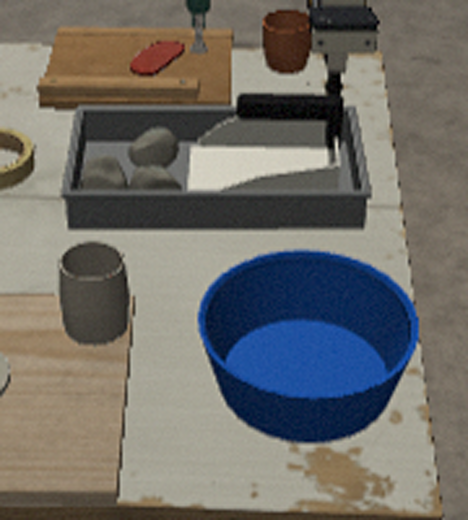

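The tub is empty and the stamp hangs in the gripper behind the scoop handle. I'll ease it down to contact and then open slightly.

```bash
python3 -m crank '{"xyz":[[0,0.15,0],[0,0.15,0],[0,0,0]],"roll":[0,0,0]}'
python3 -m crank '{"xyz":[[0,0,0]],"roll":[0]}'
```

```text
time: 9.7
tool_pos: [0.4515, -0.2246, 0.0562]
tool_rot: [-1.57, 0.001, -3.101]
contact_force: [-0.2, 0.5, 2.0]
opening: 0.028
time: 9.8
tool_pos: [0.4515, -0.2246, 0.0562]
tool_rot: [-1.57, 0.001, -3.101]
contact_force: [0.1, 0.6, 2.4]
opening: 0.0281
```

```bash
python3 -m crank '{"xyz":[[0,0,0],[0,0,0],[0,0,0],[0,0,0],[0,0,0]],"roll":[0,0,0,0,0]}' -0.3
python3 -m crank '{"xyz":[[0,-2,0],[0,-4,0],[0,-4,0],[0,-3,0],[0,0,0]],"roll":[0,0,0,0,0]}' -0.3
python3 - <<'E'
from h import *
shot("c",{"side":(240,150,420,350),"top":(170,130,470,290)},2.6)
p=robot.observe()["tool_pos"]
print(delta(np.array([.522,-.052,.19])-p))
E
```

```text
time: 10.3
tool_pos: [0.4511, -0.2243, 0.0556]
tool_rot: [-1.571, -0.0, -3.1]
contact_force: [0.1, -0.1, 0.3]
opening: 0.0589
time: 10.8
tool_pos: [0.4531, -0.2256, 0.19]
tool_rot: [-1.565, 0.007, -3.1]
contact_force: [1.4, 0.4, -0.2]
opening: 0.0596
[ -7.79  -0.41 -16.92]
```

View pics/side_c.png

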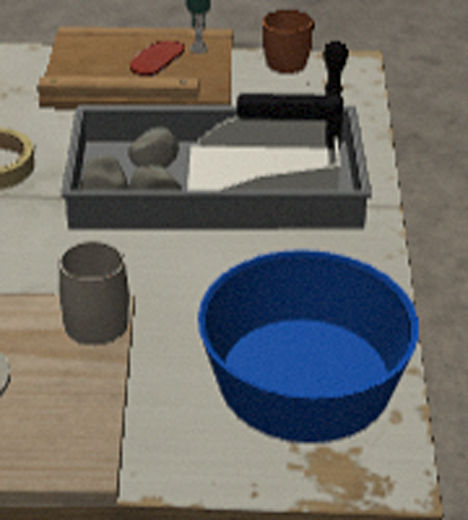

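View pics/top_c.png

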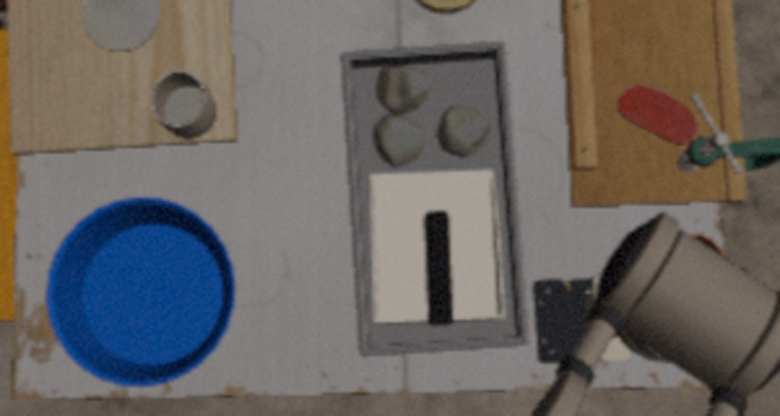

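The stamp stands upright and free right of the tray, at side-crop (335,70). Next I'll grip the scoop.

```bash
python3 -m crank '{"xyz":[[-1.2,0,-3],[-1.6,0,-3.5],[-1.6,0,-3.5],[-1.6,0,-3.5],[-1.4,0,-3.4],[0,0,0],[0,0,0]],"roll":[0,0,0,0,0,0,1.6]}' -0.3
python3 - <<'E'
from h import *
print(robot.observe()["tool_rot"]);p=robot.observe()["tool_pos"]
print(delta(np.array([.522,-.0515,.086])-p))
E
```

```text
time: 11.6
tool_pos: [0.5174, -0.0517, 0.1841]
tool_rot: [-1.571, -0.003, -3.127]
contact_force: [0.7, -0.3, -0.3]
opening: 0.0595
[-1.57116141e+00 -3.10282199e-03 -3.12748877e+00]
[-0.49  9.81 -0.01]
```

```bash
python3 -m crank '{"xyz":[[-0.3,3,0],[0,4,0],[0,2.5,0],[0,0.2,0],[0,0,0]],"roll":[0,0,0,0,0]}' -0.3
python3 -m crank '{"xyz":[[0,0,0],[0,0,0],[0,0,0],[0,0,0],[0,0,0],[0,0,0],[0,0,0]],"roll":[0,0,0,0,0,0,0]}' 1 40
python3 - <<'E'
from h import *
shot("d",{"side":(240,150,420,350),"top":(170,130,470,290)},2.6)
E
```

```text
time: 12.1
tool_pos: [0.5206, -0.0534, 0.0884]
tool_rot: [-1.571, -0.002, -3.13]
contact_force: [0.3, 0.3, 0.2]
opening: 0.0596
time: 12.8
tool_pos: [0.5213, -0.0523, 0.0892]
tool_rot: [-1.571, 0.001, -3.128]
contact_force: [-1.8, 1.9, 6.0]
opening: 0.0256
```

View pics/side_d.png

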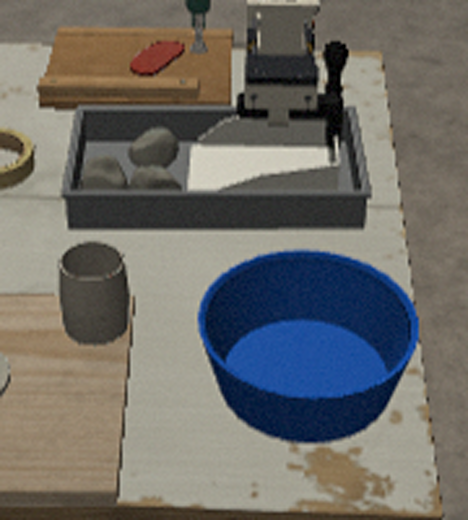

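View pics/top_d.png

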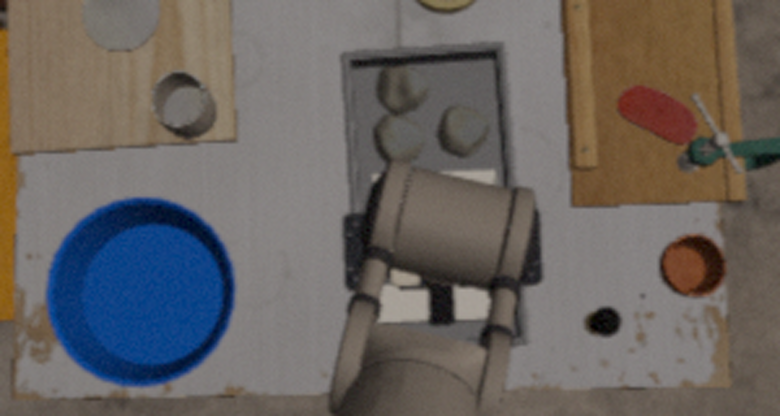

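```bash
python3 -m crank '{"xyz":[[-1,0.1,-0.03],[-1.5,0,-0.04],[-1.5,0,-0.04],[-1.5,0,-0.04],[-1,0,-0.03],[0,0,0]],"roll":[0,0,0,0,0,0]}'
python3 - <<'E'
from h import *
shot("e",{"side":(240,150,420,350),"top":(250,130,400,270)},3)
E
```

```text
time: 13.5
tool_pos: [0.5874, -0.0499, 0.0892]
tool_rot: [-1.57, 0.002, -3.128]
contact_force: [-1.3, -0.0, 11.2]
opening: 0.0252
```

View pics/side_e.png

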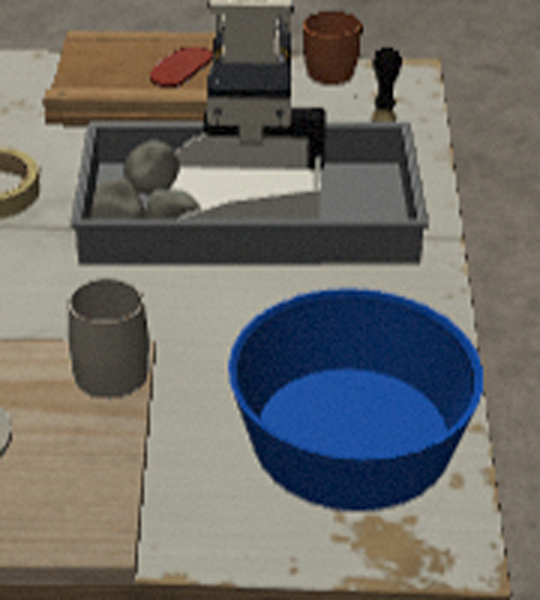

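View pics/top_e.png

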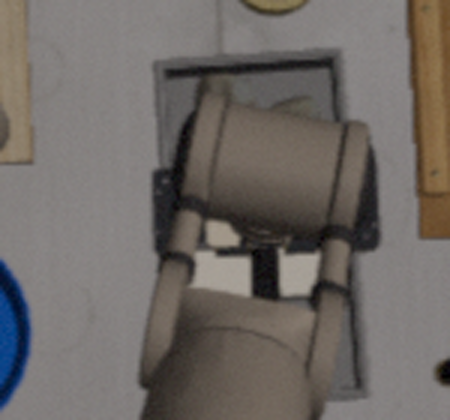

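```bash
python3 -m crank '{"xyz":[[-1.2,0,-0.03],[-1.5,0,-0.04],[-1.5,0,-0.04],[-0.8,0,-0.03],[0,0,0]],"roll":[0,-0.5,-0.6,-0.5,0]}'
python3 - <<'E'
from h import *
shot("f",{"side":(240,150,420,350),"top":(250,130,400,270)},3,("side",))
E
```

```text
time: 14.1
tool_pos: [0.6367, -0.0477, 0.0892]
tool_rot: [-1.57, 0.001, -3.1]
contact_force: [-2.4, -0.7, 10.9]
opening: 0.0256
```

View pics/side_f.png

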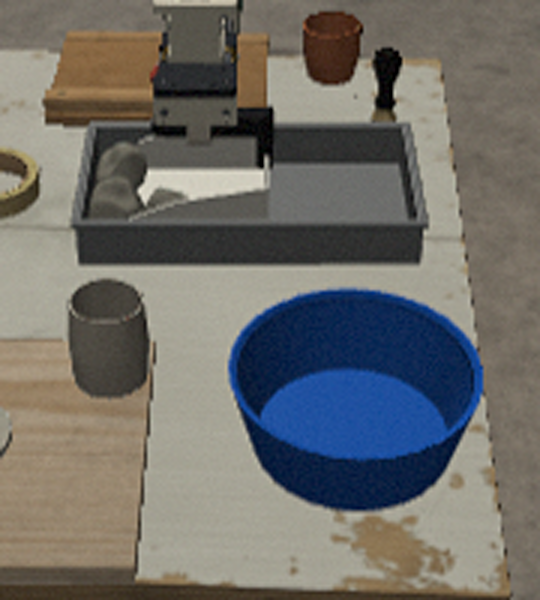

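```bash
python3 -m crank '{"xyz":[[-0.7,0,-0.01],[-0.5,0,-0.01],[0,0,0]],"roll":[0,0,0]}'
python3 - <<'E'
from h import *
shot("g",{"side":(240,150,420,350),"top":(250,130,400,270)},3,("side",))
E
```

```text
time: 14.45
tool_pos: [0.6448, -0.0474, 0.0893]
tool_rot: [-1.57, -0.007, -3.1]
contact_force: [-18.0, -2.0, 18.7]
opening: 0.0256
```

View pics/side_g.png

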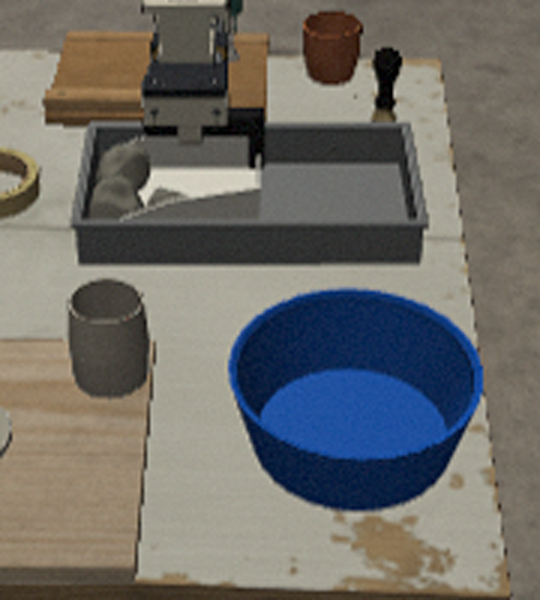

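```bash
python3 -m crank '{"xyz":[[0.3,0,0],[0,-0.5,0],[0,-0.7,0],[0,-1,0],[0,-1,0],[0,0,0]],"roll":[0,0,0,0,0,0]}' - 55
python3 - <<'E'
from h import *
shot("h",{"side":(240,150,420,350),"top":(250,130,400,270)},3)
E
```

```text
time: 15.1
tool_pos: [0.645, -0.0469, 0.1212]
tool_rot: [-1.57, 0.0, -3.1]
contact_force: [-2.5, -0.1, -4.4]
opening: 0.0256
```

View pics/side_h.png

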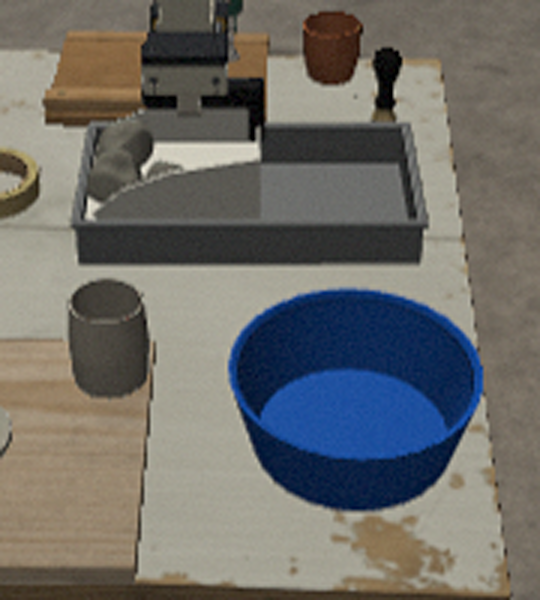

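View pics/top_h.png

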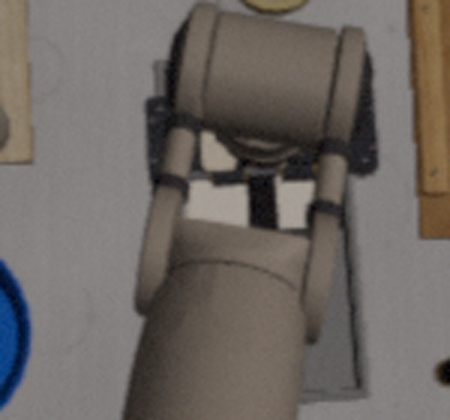

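```bash
python3 -m crank '{"xyz":[[0,-0.8,0],[0,-1.2,0],[0,-1.5,0],[0,-1.5,0],[0,-1.5,0],[0,-1,0],[0,-0.5,0],[0,0,0]],"roll":[0,0,0,0,0,0,0,0]}'
python3 - <<'E'
from h import *
shot("i",{"side":(240,120,420,320),"top":(250,130,400,270)},3,("side",))
E
```

```text
time: 16.0
tool_pos: [0.6454, -0.0469, 0.2006]
tool_rot: [-1.57, 0.002, -3.1]
contact_force: [-0.5, 0.3, -4.7]
opening: 0.0254
```

View pics/side_i.png

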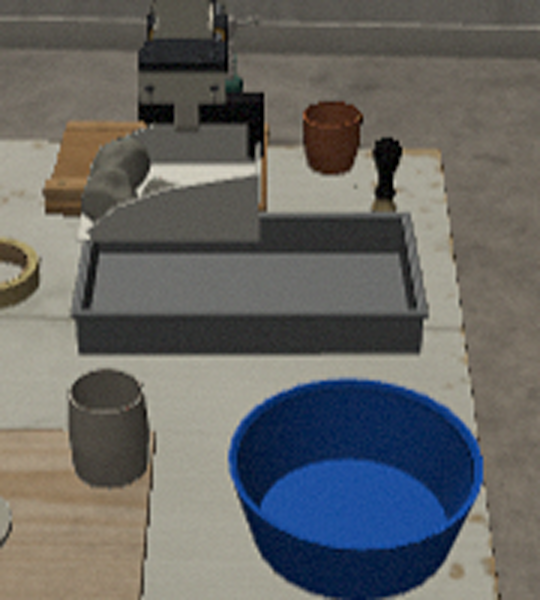

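The tray is empty and all three lumps ride in the scoop (side crop (120,160), (105,195), (160,185)). I'll carry it gently to the tub.

```bash
python3 -m crank '{"xyz":[[0.32,0,-0.6],[0.64,0,-1.2],[0.95,0,-1.8],[1.27,0,-2.4],[1.27,0,-2.4],[1.27,0,-2.4],[1.27,0,-2.4],[1.27,0,-2.4],[1.27,0,-2.4],[1.27,0,-2.4],[1.27,0,-2.4],[1.27,0,-2.4],[1.27,0,-2.4],[0.95,0,-1.8],[0.64,0,-1.2],[0.32,0,-0.6],[0,0,0],[0,0,0]],"roll":[0,0,0,0,0,0,0,0,0,0,0,0,0,0,0,0,0,0]}'
python3 - <<'E'
from h import *
shot("j",{"side":(240,120,420,320),"top":(170,130,320,290)},3)
E
```

```text
time: 17.85
tool_pos: [0.4674, 0.2577, 0.1996]
tool_rot: [-1.57, 0.0, -3.101]
contact_force: [-0.3, 0.0, -3.6]
opening: 0.0256
```

View pics/side_j.png

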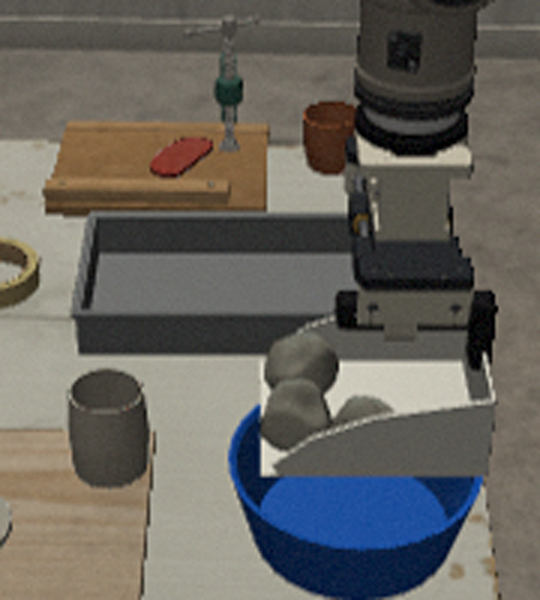

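View pics/top_j.png

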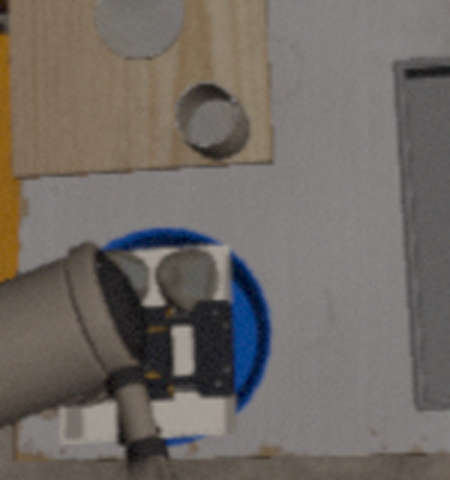

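```bash
python3 -m crank '{"xyz":[[0,1,0],[0,1.5,0],[0,0.9,0],[0,0,0]],"roll":[0,0,0,0]}'
python3 -m crank '{"xyz":[[0,0,0],[0,0,0],[0,0,0],[0,0,0]],"roll":[0,0,0,0]}' 1 15
python3 - <<'E'
from h import *
shot("k",{"side":(240,120,420,320),"top":(170,130,320,290)},3,("side",))
E
```

```text
time: 18.35
tool_pos: [0.4663, 0.2574, 0.1638]
tool_rot: [-1.569, -0.004, -3.101]
contact_force: [-0.8, 1.0, -4.9]
opening: 0.0259
time: 18.75
tool_pos: [0.4674, 0.2582, 0.1661]
tool_rot: [-1.571, 0.001, -3.1]
contact_force: [0.1, 0.1, -5.1]
opening: 0.0263
```

View pics/side_k.png

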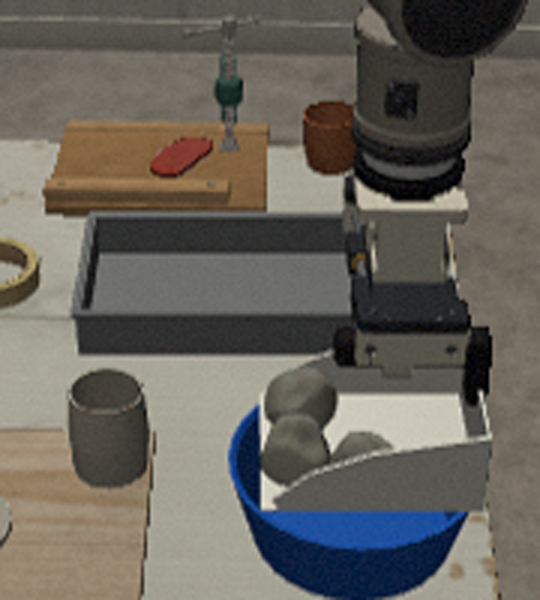

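```bash
python3 -m crank '{"xyz":[[0,0.6,0],[-0.4,0.4,0],[-0.4,0.3,0],[-0.4,0.3,0],[0,0,0]],"roll":[0,0,0,0,0]}'
python3 - <<'E'
from h import *
shot("l",{"side":(240,120,420,320),"top":(170,130,320,290)},3,("side",))
E
```

```text
time: 19.3
tool_pos: [0.4794, 0.2592, 0.1519]
tool_rot: [-1.572, 0.002, -3.1]
contact_force: [-6.9, -0.5, 13.3]
opening: 0.0263
```

View pics/side_l.png

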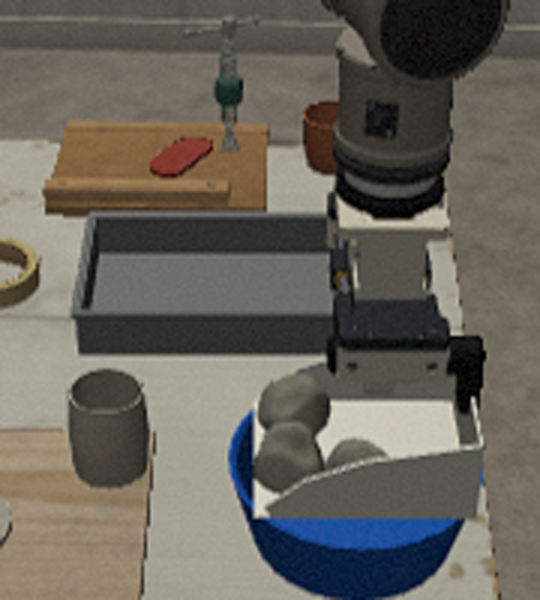

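```bash
python3 -m crank '{"xyz":[[0,0,0],[0,0,0],[0,0,0]],"roll":[0,0,0]}' 1 5
python3 - <<'E'
from h import *
shot("m",{"side":(240,120,420,320),"top":(170,130,320,290)},3,("side",))
E
```

```text
time: 19.65
tool_pos: [0.4798, 0.2593, 0.1512]
tool_rot: [-1.572, 0.003, -3.1]
contact_force: [-2.7, 0.1, 6.9]
opening: 0.0261
```

View pics/side_m.png

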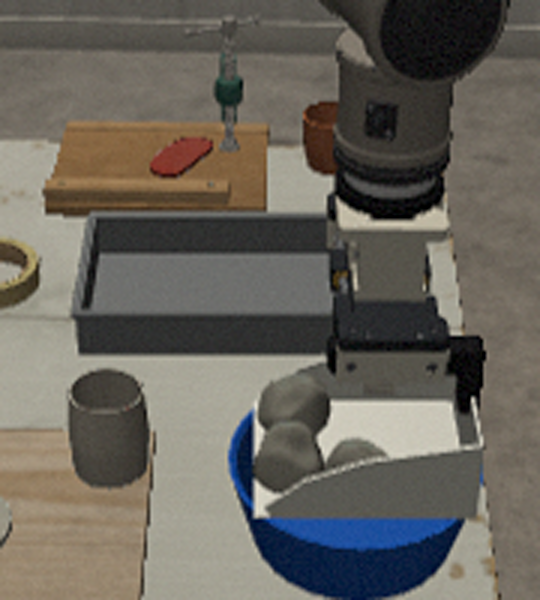

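The scoop is nearly level because its lip corners rest on the far rim as well. I'll lift, move back so the lip drops inside the rim, and retry.

```bash
python3 -m crank '{"xyz":[[0,0,0],[0,-0.5,0],[0,-0.8,0],[0.4,-0.3,0],[0.7,0,0],[0.7,0,0],[0.6,0,0],[0.3,0,0],[0,0,0]],"roll":[0,0,0,0,0,0,0,0,0]}' 1 15
python3 -m crank '{"xyz":[[0,0.5,0],[0,0.5,0],[0,0.3,0],[0,0.3,0],[0,0.3,0],[0,0,0]],"roll":[0,0,0,0,0,0]}'
python3 - <<'E'
from h import *
shot("n",{"side":(240,120,420,320),"top":(170,130,320,290)},3,("side",))
E
```

```text
time: 20.6
tool_pos: [0.4516, 0.2576, 0.1656]
tool_rot: [-1.571, -0.0, -3.1]
contact_force: [0.2, -0.5, -4.3]
opening: 0.026
time: 21.2
tool_pos: [0.4557, 0.2577, 0.149]
tool_rot: [-1.572, 0.009, -3.101]
contact_force: [4.2, -0.9, 6.2]
opening: 0.0257
```

View pics/side_n.png

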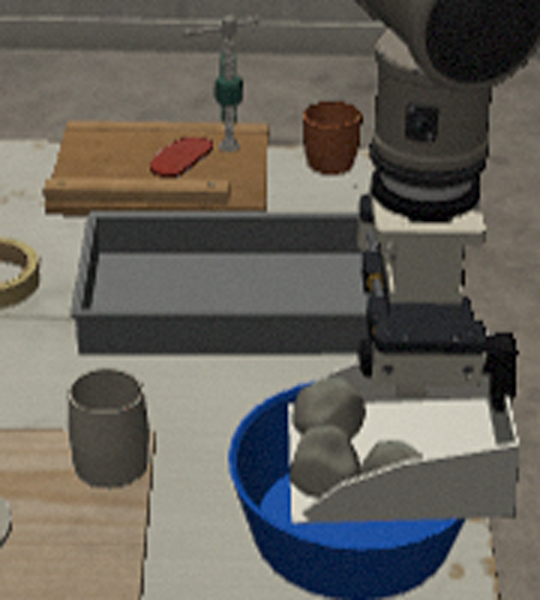

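```bash
python3 -m crank '{"xyz":[[-0.2,0.3,0],[-0.4,0.4,0],[-0.4,0.4,0],[-0.4,0.4,0],[0,0,0]],"roll":[0,0,0,0,0]}'
python3 - <<'E'
from h import *
shot("o",{"side":(240,120,420,320),"top":(170,130,320,290)},3,("side",))
E
```

```text
time: 21.75
tool_pos: [0.4731, 0.2591, 0.1359]
tool_rot: [-1.574, 0.017, -3.101]
contact_force: [9.7, -1.1, 13.5]
opening: 0.026
```

View pics/side_o.png

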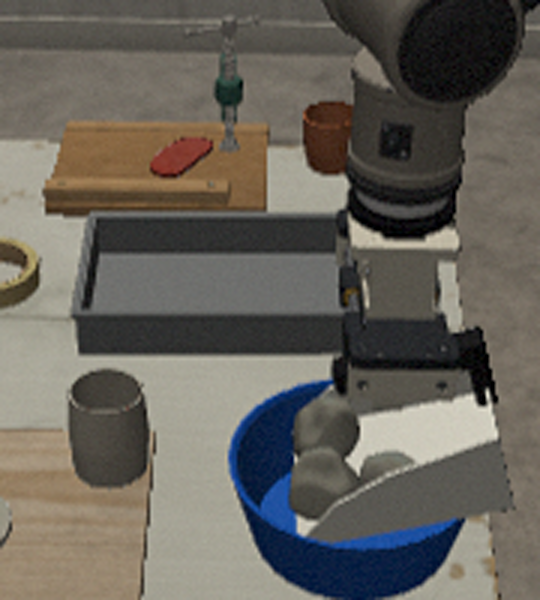

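```bash
python3 -m crank '{"xyz":[[-0.3,0.4,0],[-0.3,0.4,0],[-0.2,0.4,0],[-0.2,0.3,0],[0,0,0]],"roll":[0,0,0,0,0]}'
python3 - <<'E'
from h import *
shot("p",{"side":(240,120,420,320),"top":(170,130,320,290)},3,("side",))
E
```

```text
time: 22.3
tool_pos: [0.484, 0.2598, 0.1213]
tool_rot: [-1.575, 0.019, -3.101]
contact_force: [12.3, -0.1, 12.3]
opening: 0.0264
```

View pics/side_p.png

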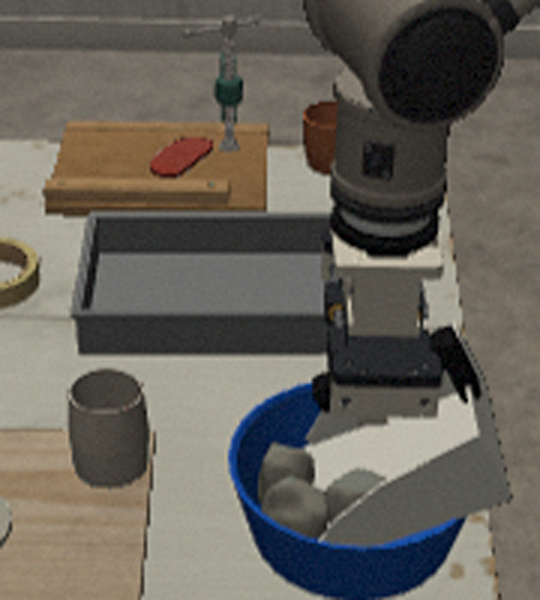

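```bash
python3 -m crank '{"xyz":[[-0.2,0.3,0],[-0.2,0.3,0],[-0.1,0.3,0],[0,0,0],[0,0,0]],"roll":[0,0,0,0,0]}'
python3 - <<'E'
from h import *
shot("q",{"side":(240,120,420,320),"top":(170,130,320,290)},3)
E
```

```text
time: 22.85
tool_pos: [0.4891, 0.2602, 0.1126]
tool_rot: [-1.575, 0.019, -3.101]
contact_force: [13.1, 0.2, 12.0]
opening: 0.0257
```

View pics/side_q.png

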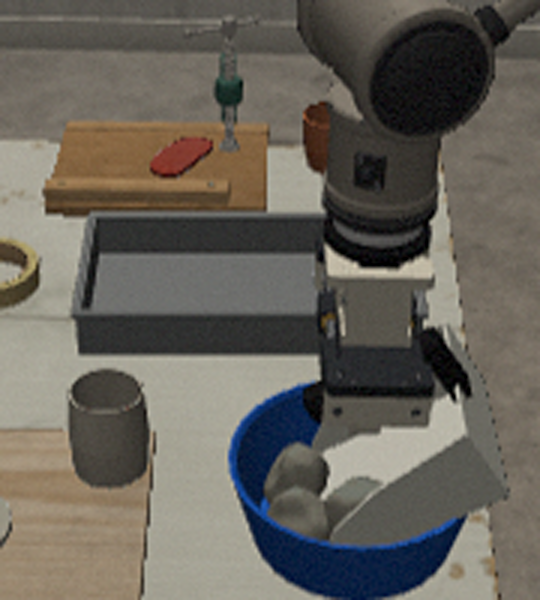

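View pics/top_q.png

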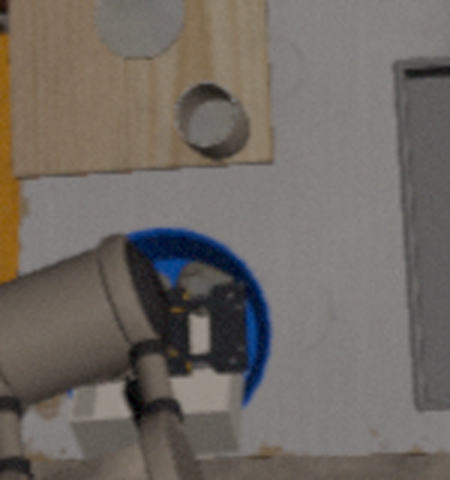

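```bash
python3 -m crank '{"xyz":[[0,0,0],[0,0,0],[3.2,-2,0],[0,0,0],[0,0,0]],"roll":[0,0,0,0,0]}' 1 50
python3 - <<'E'
from h import *
shot("r",{"side":(240,120,420,320),"top":(170,130,320,290)},3)
E
```

```text
time: 23.45
tool_pos: [0.453, 0.2584, 0.1324]
tool_rot: [-1.573, 0.012, -3.1]
contact_force: [2.8, -1.0, 19.0]
opening: 0.0256
```

View pics/side_r.png

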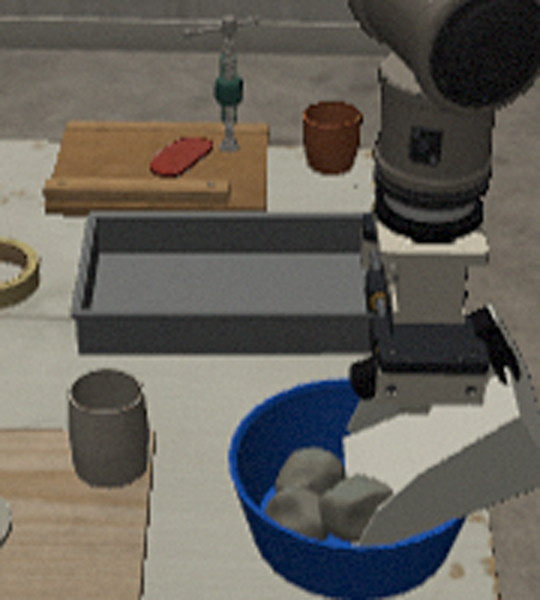

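View pics/top_r.png

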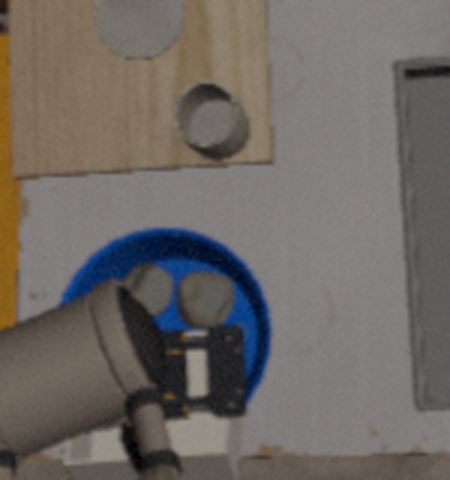

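```bash
python3 -m crank '{"xyz":[[3,-2.5,0],[0,-1,0],[0,0,0]],"roll":[0,0,0]}'
python3 - <<'E'
from h import *
shot("s",{"side":(240,120,420,320),"top":(170,130,320,290)},3)
E
```

```text
time: 23.85
tool_pos: [0.4204, 0.2568, 0.1645]
tool_rot: [-1.572, 0.005, -3.1]
contact_force: [-0.4, 0.1, -1.9]
opening: 0.0259
```

View pics/side_s.png

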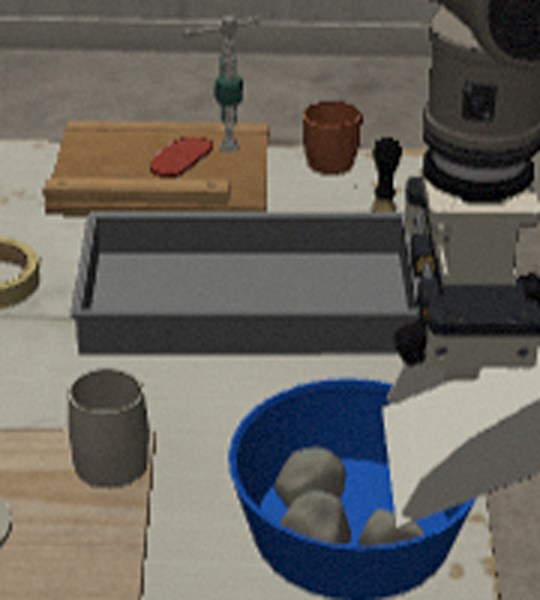

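View pics/top_s.png

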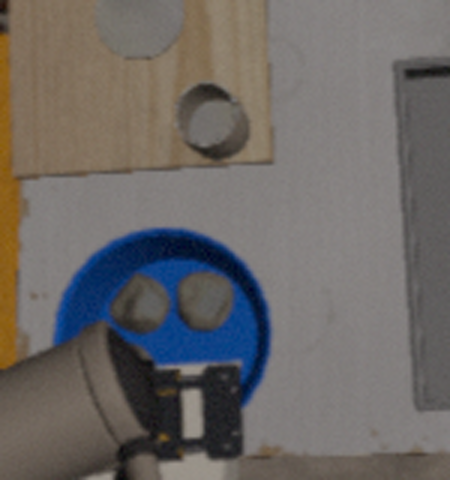

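All three lumps are now in the tub: top crop (140,303), (205,300) and, in the side view, (390,527). The scoop is empty but tilted, so I'll lift it, carry it back and level it on the tray floor.

```bash
python3 -m crank '{"xyz":[[0,-2,0],[0,-3,0],[0,-2,0],[-0.85,0,1.96],[-1.71,0,3.91],[-1.71,0,3.91],[-1.71,0,3.91],[-1.71,0,3.91],[-1.71,0,3.91],[-1.71,0,3.91],[-1.71,0,3.91],[-0.85,0,1.96],[0,0,0],[0,0,0]],"roll":[0,0,0,0,0,0,0,0,0,0,0,0,0,0]}'
python3 - <<'E'
from h import *
shot("t",{"side":(220,80,420,280),"top":(170,130,400,290)},3)
E
```

```text
time: 25.35
tool_pos: [0.5685, -0.0512, 0.2312]
tool_rot: [-1.572, -0.002, -3.102]
contact_force: [0.2, 1.6, -2.9]
opening: 0.0261
```

View pics/side_t.png

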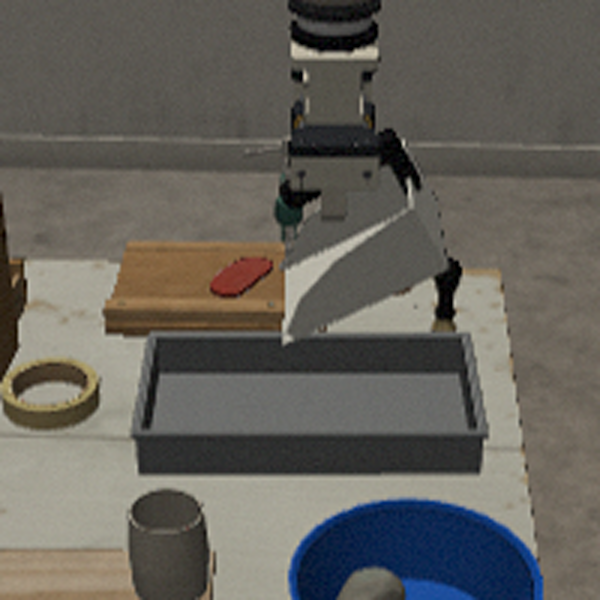

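View pics/top_t.png

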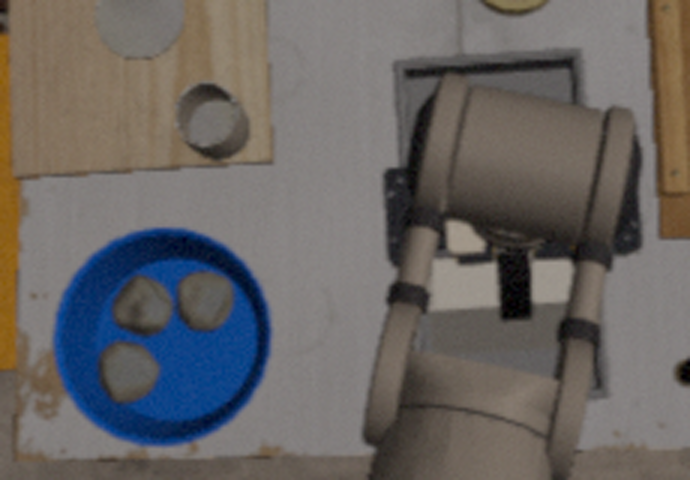

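```bash
python3 -m crank '{"xyz":[[0,2,0],[0,3,0],[0,2.5,0],[0,1.3,0],[0,0,0]],"roll":[0,0,0,0,0]}'
python3 -m crank '{"xyz":[[0,0,0],[0,0,0],[0,0.3,0],[0,0.4,0],[0,0.4,0],[0,0.4,0],[0,0,0]],"roll":[0,0,0,0,0,0,0]}' 1 12
python3 - <<'E'
from h import *
shot("u",{"side":(220,80,420,280),"top":(170,130,400,290)},3,("side",))
E
```

```text
time: 25.95
tool_pos: [0.5675, -0.0498, 0.1432]
tool_rot: [-1.572, -0.004, -3.099]
contact_force: [-0.8, 0.4, -2.4]
opening: 0.0253
time: 26.65
tool_pos: [0.5682, -0.0508, 0.1289]
tool_rot: [-1.571, -0.001, -3.101]
contact_force: [0.4, -0.6, -1.6]
opening: 0.0257
```

View pics/side_u.png

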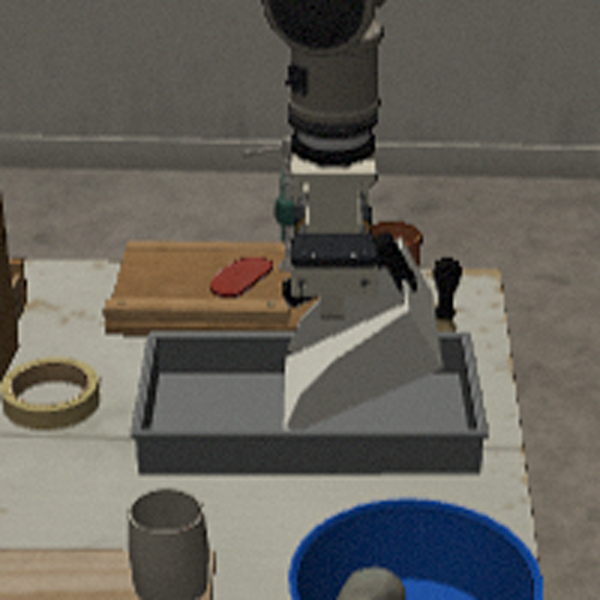

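Near the floor now. I'll keep lowering in small steps so the lip contact rights it.

```bash
python3 -m crank '{"xyz":[[0,0.4,0],[0,0.4,0],[0,0.4,0],[0,0.4,0],[0,0,0]],"roll":[0,0,0,0,0]}' 1 10
python3 -m crank '{"xyz":[[0,0.4,0],[0,0.4,0],[0,0.4,0],[0,0,0]],"roll":[0,0,0,0]}' 1 10
python3 - <<'E'
from h import *
shot("v",{"side":(220,80,420,280),"top":(170,130,400,290)},3,("side",))
E
```

```text
time: 27.2
tool_pos: [0.5682, -0.0508, 0.1129]
tool_rot: [-1.571, -0.001, -3.101]
contact_force: [1.0, 0.1, -1.6]
opening: 0.0261
time: 27.6
tool_pos: [0.5685, -0.051, 0.1019]
tool_rot: [-1.57, -0.0, -3.1]
contact_force: [-0.3, 0.2, -0.9]
opening: 0.0261
```

View pics/side_v.png

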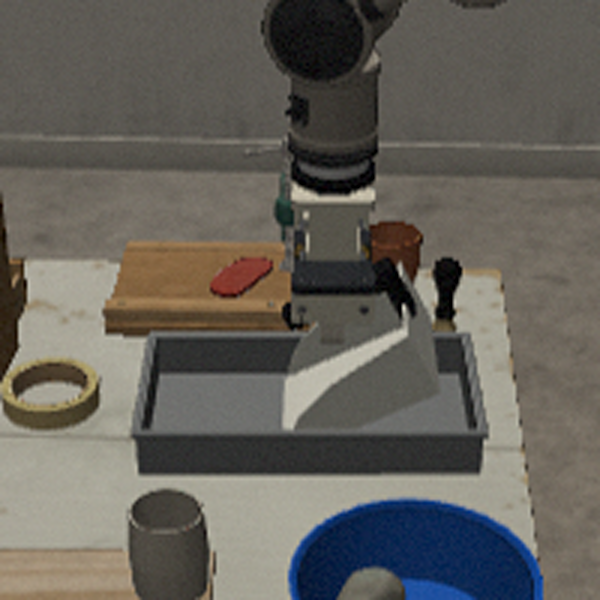

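The scoop is in fact levelling: its underside slope in the picture halved, 75/160 to 37/152 px. I'll continue down.

```bash
python3 -m crank '{"xyz":[[0,0.4,0],[0,0.4,0],[0,0.4,0],[0,0.3,0],[0,0,0]],"roll":[0,0,0,0,0]}' 1 10
python3 - <<'E'
from h import *
shot("w",{"side":(220,80,420,280),"top":(170,130,400,290)},3,("side",))
E
```

```text
time: 28.15
tool_pos: [0.5685, -0.051, 0.0879]
tool_rot: [-1.57, 0.0, -3.1]
contact_force: [-4.8, -1.3, 8.9]
opening: 0.0259
```

View pics/side_w.png

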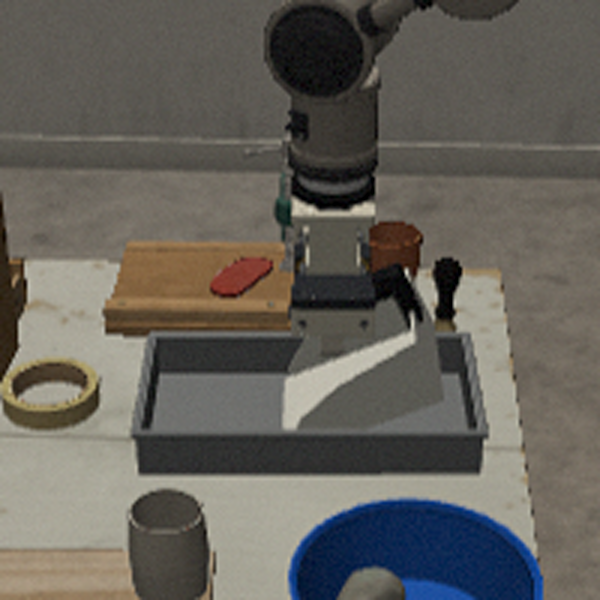

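```bash
python3 -m crank '{"xyz":[[0,0,0],[0,0,0],[0,0,0],[0,0,0],[0,0,0],[0,0,0]],"roll":[0,0,0,0,0,0]}' -0.3
python3 - <<'E'
from h import *
shot("x",{"side":(220,80,420,280),"top":(170,130,400,290)},3)
E
```

```text
time: 28.8
tool_pos: [0.5686, -0.0509, 0.0866]
tool_rot: [-1.571, -0.0, -3.1]
contact_force: [0.9, 0.7, 0.2]
opening: 0.0594
```

View pics/side_x.png

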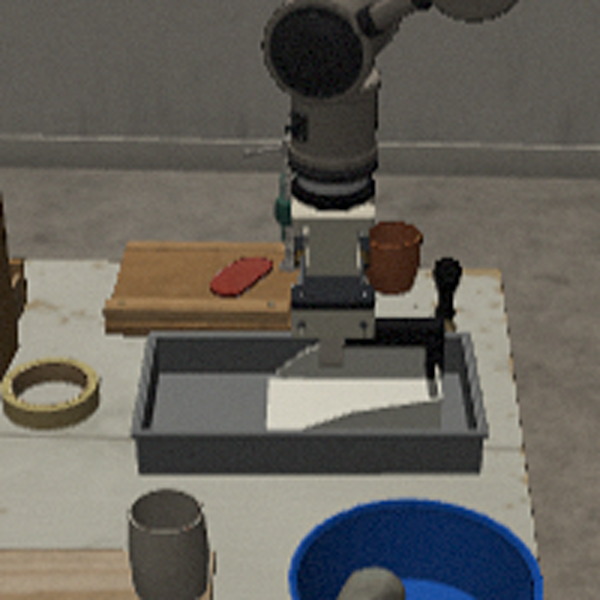

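View pics/top_x.png

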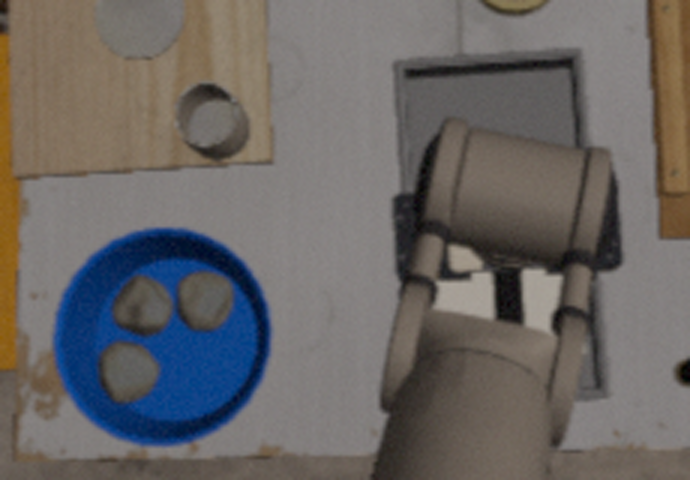

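The scoop has dropped flat. I'll retreat straight up and check everything.

```bash
python3 -m crank '{"xyz":[[0,-2,0],[0,-4,0],[0,-4,0],[0,-4,0],[2,0,3],[2,0,4],[2,0,4],[2,0,4],[2,0,4],[2,0,4],[1,0,2],[0,0,0],[0,0,0]],"roll":[0,0,0,0,0,0,0,0,0,0,0,0,0]}' -0.3
python3 - <<'E'
from h import *
o=shot("y",{"side":(220,110,420,310),"top":(170,130,470,290)},2.6)
t=o["top"];g=cv2.cvtColor(t,cv2.COLOR_BGR2GRAY)
m=(g<40).astype(np.uint8)
for c in cv2.findContours(m,0,2)[0]:
    x,y,w,h=cv2.boundingRect(c)
    if cv2.contourArea(c)>20 and 190<x<420 and 190<y<285:
        print("dark",x,y,w,h); 
        if h>30: 
            for v in(y,y+h): print(onz("top",(x+w/2,v),.118))
print(robot.observe()["time"],robot.observe()["tool_pos"])
E
```

```text
time: 30.2
tool_pos: [0.4489, -0.3059, 0.2266]
tool_rot: [-1.571, 0.0, -3.102]
contact_force: [-0.4, -0.1, 0.1]
opening: 0.0597
dark 397 249 11 10
dark 402 234 36 69
[ 0.49883671 -0.26799037  0.118     ]
[ 0.32049539 -0.25967181  0.118     ]
dark 335 208 10 43
[ 0.57204233 -0.05860669  0.118     ]
[ 0.45840371 -0.05579412  0.118     ]
dark 196 207 63 69
[0.58070606 0.2408443  0.118     ]
[0.39926336 0.23974589 0.118     ]
30.3 [ 0.44946919 -0.30491466  0.22671351]
```

View pics/side_y.png

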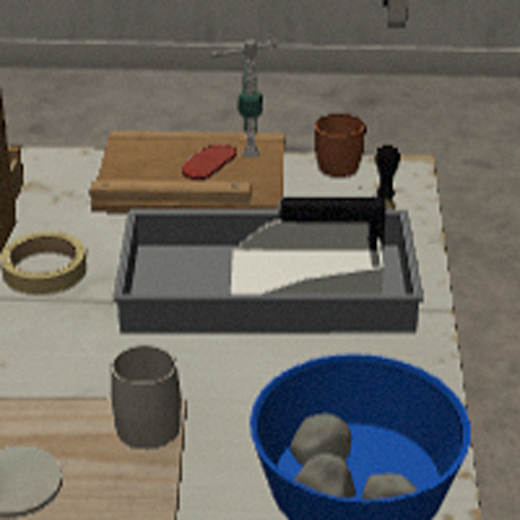

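View pics/top_y.png

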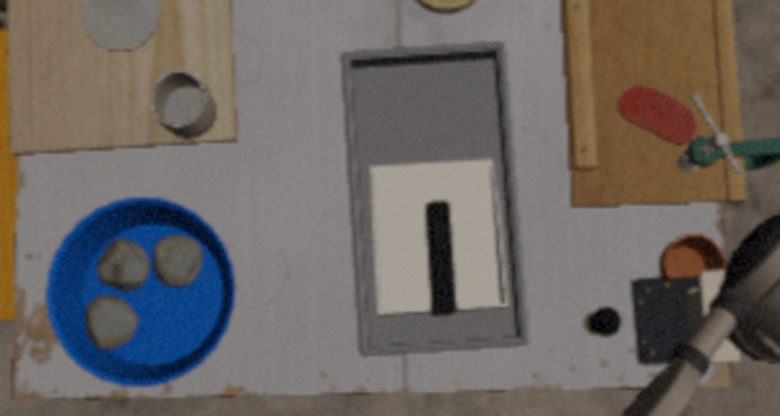

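```bash
python3 -c "
from cell import robot
s=robot.observe();print(s['qvel'].round(3),s['contact_force'].round(1));print(robot.hand_in())"
```

```text
[ 0.012 -0.002  0.001 -0.002  0.001 -0.003] [ 0.5  0.1 -0.3]
the job is handed in; nothing more can be done
None
```

I handed the job in at 30.3 s. No verdict came back, but the last two pictures show every part of the task in place.

- **Stamp:** it stands upright on bare table right of the tray, at about (0.45, -0.225). The first grasp closed too slowly and lifted away empty. The second one held.
- **Lumps:** I pushed the scoop under all three against the tray's end wall, carried them in one load and tipped them out over the tub's near rim. All three lie in the tub, the outermost centre about 46 mm from its axis. My first tipping position left the scoop's lip corners on the far rim, so I backed off and retried.
- **Scoop:** it lies flat in the tray with the lip to the far end. Its grip point is about 60 mm behind the tray's middle and within about 6 mm of the centreline. It levelled only partly under light pressing, so I released it with about 10 degrees of tilt left and it dropped flat.
- **Cup and beaker:** they appear unmoved in both views; I did not re-measure them.
- **Robot:** the arm is clear above the table, with the force reading near zero. The gripper showed no contact with a lump in any view.

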